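# Find the rocking corner and shim it

## Robot

A 6-joint arm with a two-finger parallel gripper is mounted at the origin on a cart in front of the work surface, level with it; the furniture and walls round the work are solid. World frame = base frame: x ahead of the robot, y to its left, z up, the work surface at z = 0. Lengths are in mm, angles in rad, forces in N, time in s.
With the tool pointing down it reaches from about 275 to 750 mm from the base axis. Payload 10.2 kg.
Tool frame: the origin (TCP) lies at the very end of the fingers, on their centre line; the grasp point (between the pads) lies 19 mm behind it (bot.tcp_to_grasp is the distance from the TCP to the grasp point, in mm); z points along the fingers, y is the line along which they close (so a half turn about z gives the same grasp; the last joint's range is limited). The gripper opens to 88 mm and grips with 3 to 60 N. Pads are 18 mm wide; open, the fingers measure 123 mm over their backs; the gripper's body (75 mm by 187 mm) begins 45 mm behind the grasp point.
Start: joints at [0.972, 0.313, 1.498, -0, 1.331, -0.223], TCP at [192.697, 488.364, 238.72] pointing down, gripper open.
Joint ranges: [-2.94, 2.94], [-0.97, 2.17], [0.19, 2.56], [-1.23, 4.37], [0.02, 3.11], [-2.88, 2.88]. Speed limits (rad/s): [2.39, 2.39, 3.01, 3.14, 3.14, 3.14].

## Interface

Orientations are given as a unit quaternion [x, y, z, w].
In Python, from cell import get_obs, grab_frame, hand_in, nets, bot gives the robot as it stands.
- The arm moves only by the tool carry_out, never from a script. Its argument "steps" is a list of rows, each a list of 7 numbers: the turn, a rotation vector about the world's x, y, z in rad, then the shift along the world's x, y, z in mm, then the gripper's target within -1 to 1 (shut at 1, half-way at 0, fully open at -1). A call has 1 to 5 rows; each row is the pose to reach, as a shift and turn from the pose commanded when the call began; what a row does not reach only later rows make up. A row lasts 1/10 s, in which the tool goes at most 50 mm and 8.59 degrees, less where a joint would pass 70% of its speed; a pose out of reach is approached as far as the arm can. A call with a gripper value outside its range is refused whole. The fingers move at their own pace and stop on an object; "newtons" is the grip in N (left out, the last holds). Time passes only in rows, so rows that repeat a pose let the fingers close. It gives the time, the measured TCP pose, the force, the opening and the grip force at its end, in the units of the state.
- get_obs(): the state, without advancing time (a new reading comes with each control period).
- grab_frame(name): name is "side" or "top" or "wrist"; returns a dict with "img" (420x560x3 uint8, red, green, blue), "z_map" (420x560 float32, mm along the optical axis (not along the pixel's ray), 0 where there is no reading), "camera_matrix" (3x3 intrinsics, pixels), "dist" ([k1, k2, p1, p2, k3] as OpenCV has them; the pictures are not rectified), "T" (4x4, takes a point from camera to world coordinates); the wrist camera has in their place "tool_from_camera" (4x4, takes a point from camera to tool coordinates, whose origin is the TCP and whose axes are the flange's). Camera axes: x right, y down, z forward; pixel columns grow to the right and rows downward; lengths in mm; the calibration is good to about 2 mm. A picture is of the moment at which its call begins: read the wrist's pose just before it.
- hand_in(): hands the job in; it is judged then, once.
Trained networks look in the newest picture that a camera, given by its name, has taken for a name from the list of things; names that differ only in an ending like _2 or _b are one class to them, and where a whole thing is asked for, a point or a joint stands for the part that bears it (a point fixed in the world has none). Each returns a list of dicts, best first, with "confidence" (0 to 1); they miss things now and then, are a little off and sometimes report something else, mostly with a low value. They report only what shows in the picture. A call takes as long as a camera call.
- nets.look_for(camera, query): "position" ([x, y, z] in mm, in the coordinates of the camera as it stood for that picture, good to about 4 mm: the middle of the surface that is visible of it).
- nets.spot_point(camera, query): "position" ([x, y, z] in mm, in the coordinates of the camera as it stood for that picture, good to about 4 mm: a listed point, or the origin of a listed thing).
The state is a dict: "time_s": time; "joint_positions": joint angles; "dq": joint speeds; "joint_efforts": joint torques, N m; "ee_pos": TCP position; "orientation": TCP orientation; "ft_force": force on the tool from outside, world axes, zero at the start; "torque": the same for the moment, N m; "finger_gap": finger opening in mm; "grip_force": force on a finger pad.
Only numpy, scipy, OpenCV 4.12 (cv2) and the standard library are available. Lean on these libraries where they do the work, as an engineer would, in place of code of your own. Each camera call takes 0.05 s, during which the arm holds its last target. There are 200 camera calls.

## Task

One corner of the metal plate that carries the petri dish rocks: press down on the corners with a fingertip to find the one that gives, let it come back up, then press the yellow shim tab beside that corner fully flat. Do not force the tabs of the three firm corners, and neither lift nor shift the plate, the dish or the things standing round it.

Things in the scene. Friction and masses are not known exactly. Their poses are not given: they have to be found in the camera images.
- base: flat grey base frame fixed to the worktop, 190 mm (its x) by 300 mm (its y), 5 mm thick; origin at the centre of its underside, z up. It stands at any yaw within about 0.25 rad; at yaw 0 its -x side is near the robot and its +y side is left. It carries four rubber feet under the plate and four shim rockers
- plate: loose bare-metal plate, 174 x 180 x 8 mm, 0.8 kg, lying level on four rubber feet, one under each corner; origin at the centre of its underside, x and y as those of the base. Its top is 28 mm above the worktop. Three feet are rigid. The fourth, at a different corner each time and alike in looks, is soft: pressed with about 3 N its corner begins to sink, at about 5 N it is fully down, 4 mm lower, and it springs back up when let go
- corner_near_left (a point): point on the plate's top face right above the foot at the near left corner, at x -65, y 62 mm in the plate's frame, marked by a thin blue ring 20 mm across: press here, straight down, to feel whether this corner rocks; 6 to 10 N is enough, and a firm corner yields less than 1 mm
- corner_near_right (a point): point on the plate's top face right above the foot at the near right corner, at x -65, y -62 mm in the plate's frame, marked by a thin blue ring 20 mm across: press here, straight down, to feel whether this corner rocks; 6 to 10 N is enough, and a firm corner yields less than 1 mm
- corner_far_left (a point): point on the plate's top face right above the foot at the far left corner, at x 65, y 62 mm in the plate's frame, marked by a thin blue ring 20 mm across: press here, straight down, to feel whether this corner rocks; 6 to 10 N is enough, and a firm corner yields less than 1 mm
- corner_far_right (a point): point on the plate's top face right above the foot at the far right corner, at x 65, y -62 mm in the plate's frame, marked by a thin blue ring 20 mm across: press here, straight down, to feel whether this corner rocks; 6 to 10 N is enough, and a firm corner yields less than 1 mm
- tab_near_left (a point): where to press the near left shim: on the top of its yellow tab, 36 mm out from the hinge. The tab is 26 mm wide, 4 mm thick and sticks out sideways (+y of the base) beside the near left corner, from 8 mm to 51 mm beyond the plate's edge, its outer end raised. This point starts about 23 mm above the worktop and is 11 mm above it when the tab lies flat; it also moves about 3 mm outward
- shim_near_left (a joint): angle of the near left shim rocker (rad): 0 with its tab sloping up, 0.33 with the tab pressed flat, when its toe fills the gap under that corner. It moves at about 6 N on the tab and stays where it is left. It goes down only at the corner that rocks; at a sound corner the toe meets the foot and the tab gives less than 2 mm and then must not be forced (12 N is too much)
- tab_near_right (a point): where to press the near right shim: on the top of its yellow tab, 36 mm out from the hinge. The tab is 26 mm wide, 4 mm thick and sticks out sideways (-y of the base) beside the near right corner, from 8 mm to 51 mm beyond the plate's edge, its outer end raised. This point starts about 23 mm above the worktop and is 11 mm above it when the tab lies flat; it also moves about 3 mm outward
- shim_near_right (a joint): angle of the near right shim rocker (rad): 0 with its tab sloping up, 0.33 with the tab pressed flat, when its toe fills the gap under that corner. It moves at about 6 N on the tab and stays where it is left. It goes down only at the corner that rocks; at a sound corner the toe meets the foot and the tab gives less than 2 mm and then must not be forced (12 N is too much)
- tab_far_left (a point): where to press the far left shim: on the top of its yellow tab, 36 mm out from the hinge. The tab is 26 mm wide, 4 mm thick and sticks out sideways (+y of the base) beside the far left corner, from 8 mm to 51 mm beyond the plate's edge, its outer end raised. This point starts about 23 mm above the worktop and is 11 mm above it when the tab lies flat; it also moves about 3 mm outward
- shim_far_left (a joint): angle of the far left shim rocker (rad): 0 with its tab sloping up, 0.33 with the tab pressed flat, when its toe fills the gap under that corner. It moves at about 6 N on the tab and stays where it is left. It goes down only at the corner that rocks; at a sound corner the toe meets the foot and the tab gives less than 2 mm and then must not be forced (12 N is too much)
- tab_far_right (a point): where to press the far right shim: on the top of its yellow tab, 36 mm out from the hinge. The tab is 26 mm wide, 4 mm thick and sticks out sideways (-y of the base) beside the far right corner, from 8 mm to 51 mm beyond the plate's edge, its outer end raised. This point starts about 23 mm above the worktop and is 11 mm above it when the tab lies flat; it also moves about 3 mm outward
- shim_far_right (a joint): angle of the far right shim rocker (rad): 0 with its tab sloping up, 0.33 with the tab pressed flat, when its toe fills the gap under that corner. It moves at about 6 N on the tab and stays where it is left. It goes down only at the corner that rocks; at a sound corner the toe meets the foot and the tab gives less than 2 mm and then must not be forced (12 N is too much)
- dish: glass petri dish with pink contents, 61 mm across, 15 mm high, standing in the middle of the plate; origin at the centre of its underside
- stopper: grey rubber stopper, 26 mm across and high, standing on the worktop to the right of the base; origin at the centre of its underside
- marker: blue marker pen, 124 x 15 x 15 mm, lying along its own y on the worktop in front of the base; origin at the centre of its underside
- bottle: small amber bottle with a white cap, 40 mm across, 88 mm high, on the worktop to the left of the base; origin at the centre of its underside

How it is judged (in metres and radians):
On the way, in this order (a step that is already met when the one before it is completed fails the run):
1. the soft corner is pressed down with the fingers so that it sinks by more than 2 mm (height (world z) of any of corner_near_left, corner_near_right, corner_far_left, corner_far_right below 0.026 m and contact force between the fingers and plate above 0.5 N), for 0.1 s.
2. the plate lies level again and the shim of the rocking corner, and no other, is flat (((value of joint shim_near_left above 0.28 rad and value of joint each of shim_near_right, shim_far_left, shim_far_right below 0.12 rad) or (value of joint shim_near_right above 0.28 rad and value of joint each of shim_near_left, shim_far_left, shim_far_right below 0.12 rad) or (value of joint shim_far_left above 0.28 rad and value of joint each of shim_near_left, shim_near_right, shim_far_right below 0.12 rad) or (value of joint shim_far_right above 0.28 rad and value of joint each of shim_near_left, shim_near_right, shim_far_left below 0.12 rad)) and height (world z) of corner_near_left between 0.0265 and 0.0295 m and height (world z) of corner_near_right between 0.0265 and 0.0295 m and height (world z) of corner_far_left between 0.0265 and 0.0295 m and height (world z) of corner_far_right between 0.0265 and 0.0295 m), for 0.2 s.
At the end, for the whole second after the job is handed in: one shim, that of the rocking corner, is flat (above 0.28 of 0.33 rad) and the other three are still up (below 0.12 rad); all four plate corners are level within 1.5 mm; the plate is within 12 mm, and the dish, stopper, marker and bottle within 20 mm, of where they began; the plate is at rest (all of step 2 and distance of plate from where it was at the start of the episode below 0.012 m and distance of each of dish, stopper, marker, bottle from where it was at the start of the episode below 0.02 m and linear speed of plate below 0.02 m/s); the robot touches nothing.
It fails at once if a tab is forced (over 12 N) although it does not go down ((contact force between the fingers and shim_near_left above 12 N and value of joint shim_near_left below 0.12 rad) or (contact force between the fingers and shim_near_right above 12 N and value of joint shim_near_right below 0.12 rad) or (contact force between the fingers and shim_far_left above 12 N and value of joint shim_far_left below 0.12 rad) or (contact force between the fingers and shim_far_right above 12 N and value of joint shim_far_right below 0.12 rad)).
It fails at once if the plate is lifted, or shifted by more than 12 mm (height (world z) of plate above 0.03 m or distance of plate from where it was at the start of the episode above 0.012 m).
It fails at once if the dish, stopper, marker or bottle is lifted, carried or pushed away by more than 20 mm, or tipped over (distance of any of dish, stopper, marker, bottle from where it was at the start of the episode above 0.02 m or angle between any of dish, stopper, marker, bottle's own z axis and vertical above 0.5 rad).
It also fails if it takes over 51 s, if anything falls off the work surface, if the arm or the gripper's body presses on something with over 40 N, if the wrist force passes 120 N, or if a joint passes its speed limit or range.

## Working session

There is one attempt and no reset: what is moved stays moved. The work goes in short steps, Python scripts to look and compute and a tool call to move; the robot and the scene stay as the last step left them, time stands still between calls to the robot, and variables do not carry over. Pictures are saved under pics/ and viewed, at most 10 in all, crops included, and the job is handed in when it is done.

Besides the shell and the picture viewer there is one more tool, called after "Call:" as a command line: name --pt "numbers of a row" for each row, then --argument value for the rest. carry_out: Moves the arm, as the interface text tells. Its arguments: {"type":"object","properties":{"steps":{"type":"array"},"newtons":{"type":"number"}},"required":["steps"]}

```bash
mkdir -p pics; cat > h.py <<'E'
import numpy as np, cv2
from cell import get_obs, grab_frame, hand_in, nets, bot
P=["corner_near_left","corner_near_right","corner_far_left","corner_far_right","tab_near_left","tab_near_right","tab_far_left","tab_far_right","plate","dish","stopper","marker","bottle"]
E
python3 - <<'E'
from h import *
o=get_obs();print(o['time_s'],o['ee_pos'],o['orientation'],o['ft_force'])
for c in("top","side"):
    f=grab_frame(c);cv2.imwrite(f'pics/{c}1.png',f['img'][:,:,::-1]);T=np.array(f['T'])
    for p in P:
        for d in nets.spot_point(c,p)[:2]:
            print(c,p,round(d['confidence'],2),(T[:3,:3]@d['position']+T[:3,3]).round(0))
E
```

```text
0.0 [192.54738433 488.14856    238.18114378] [ 1.86789799e-01  9.82399693e-01 -5.92474665e-04 -2.49242816e-04] [-0.94118737  0.07561878  0.68213448]
top corner_near_left 0.74 [493.  54.  30.]
top corner_near_right 0.81 [510. -74.  27.]
top corner_near_right 0.66 [616. 132.  24.]
top corner_far_right 0.84 [638. -60.  28.]
top corner_far_right 0.3 [ 641. -127.   26.]
top tab_near_left 0.62 [487. 122.  27.]
top tab_near_right 0.83 [ 513. -139.   24.]
top tab_far_left 0.57 [614. 135.  26.]
top tab_far_right 0.55 [ 639. -127.   27.]
top plate 0.85 [561.  -4.  22.]
top dish 0.73 [574. -13.  25.]
top dish 0.16 [628.  62.  27.]
top stopper 0.46 [ 574. -205.   -1.]
top marker 0.69 [434.   0.  -2.]
top marker 0.2 [495.  53.  26.]
top bottle 0.65 [512. 252.  -2.]
top bottle 0.44 [ 642. -128.   25.]
side corner_near_left 0.67 [490.  48.  33.]
side corner_near_right 0.58 [503. -72.  25.]
side corner_far_left 0.94 [619.  63.  31.]
side corner_far_right 0.74 [635. -64.  29.]
side tab_near_left 0.5 [484. 122.  20.]
side tab_near_right 0.54 [ 512. -141.   23.]
side tab_far_left 0.58 [ 642. -129.   23.]
side tab_far_left 0.38 [612. 132.  27.]
side tab_far_right 0.63 [ 640. -130.   20.]
side plate 0.96 [562.  -6.  21.]
side dish 0.51 [576. -17.  32.]
side stopper 0.54 [ 572. -207.    5.]
side stopper 0.31 [485. 119.  21.]
side marker 0.42 [432.   0.   3.]
side bottle 0.97 [513. 254.  -1.]
```

View pics/top1.png

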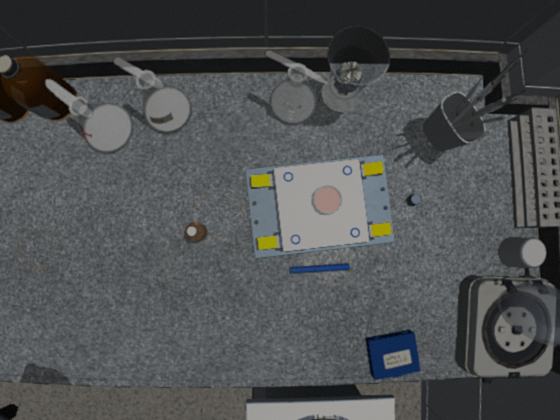

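The top picture shows the base at centre. The four blue rings are at about (288,177), (347,170), (295,239) and (354,232). The yellow tabs are outside them, with the bottle at (195,232), the stopper at (413,199) and the marker at (320,268), which matches the network reports. Next I fit the plate pose and close in.

```bash
cat >> h.py <<'E'
def unproj(f,uv,z):
    # pixels -> world at height z
    T=np.array(f['T']);n=cv2.undistortPoints(np.float32(uv).reshape(-1,1,2),f['camera_matrix'],np.array(f['dist']))[:,0]
    r=np.c_[n,np.ones(len(n))]@T[:3,:3].T;return T[:3,3]+r*((z-T[2,3])/r[:,2])[:,None]
def fit(W):
    L=np.array([[-65,62],[-65,-62],[65,62],[65,-62]],float);W=np.array(W)[:,:2];c=W.mean(0)
    D=W-c;y=np.arctan2((L[:,0]*D[:,1]-L[:,1]*D[:,0]).sum(),(L*D).sum())
    R=np.array([[np.cos(y),-np.sin(y)],[np.sin(y),np.cos(y)]]);print('c',c.round(1),'yaw',y.round(3),'res',(D-L@R.T).round(1).tolist())
    print('corners',(L@R.T+c).round(1).tolist())
E
python3 - <<'E'
from h import *
f=grab_frame('top');hsv=cv2.cvtColor(f['img'],cv2.COLOR_RGB2HSV)
out=[]
for u,v in[(295,239),(354,232),(288,177),(347,170)]:
    w=hsv[v-9:v+10,u-9:u+10].astype(float);m=(w[...,1]>70)&(w[...,0]>95)&(w[...,0]<130)
    yy,xx=np.nonzero(m);out.append([u-9+(xx.min()+xx.max())/2,v-9+(yy.min()+yy.max())/2]);print(m.sum(),out[-1],np.ptp(xx),np.ptp(yy))
fit(unproj(f,out,28))
m=cv2.inRange(hsv,(22,120,80),(38,255,255));n,_,s,c=cv2.connectedComponentsWithStats(m)
k=[i for i in range(1,n) if s[i,4]>40];print(s[k].tolist(),unproj(f,c[k],23).round(0).tolist())
E
```

```text
32 [np.float64(295.0), np.float64(239.0)] 8 8
40 [np.float64(354.5), np.float64(232.5)] 9 9
35 [np.float64(288.0), np.float64(176.5)] 8 9
32 [np.float64(347.0), np.float64(170.0)] 8 8
c [565.1  -4.3] yaw 0.094 res [[0.0, -0.0], [-0.3, 0.2], [-0.2, -0.1], [0.5, -0.0]]
corners [[494.5, 51.4], [506.2, -72.1], [624.0, 63.6], [635.6, -59.9]]
[[363, 162, 20, 14, 229], [250, 174, 20, 13, 229], [371, 223, 21, 14, 237], [257, 236, 20, 14, 233]] [[640.0, -116.0, 23.0], [617.0, 122.0, 23.0], [512.0, -128.0, 23.0], [489.0, 109.0, 23.0]]
```

Call:
carry_out --pt "0 0 -0.14 25 -40 0 1" --pt "0 0 -0.28 50 -80 0 1" --pt "0 0 -0.42 75 -120 0 1" --pt "0 0 -0.56 100 -160 0 1" --pt "0 0 -0.7 125 -200 0 1" --newtons 10

```text
time_s: 1.95
ee_pos: [318.3, 286.7, 238.9]
orientation: [0.515, 0.857, 0.0, 0.0]
ft_force: [0.7, 0.2, -0.7]
finger_gap: 50.1
grip_force: 0.0
```

Call:
carry_out --pt "0 0 -0.14 27 -42 -10 1" --pt "0 0 -0.28 54 -84 -20 1" --pt "0 0 -0.38 81 -126 -30 1" --pt "0 0 -0.38 105 -160 -40 1" --pt "0 0 -0.38 120 -200 -40 1"

```text
time_s: 2.45
ee_pos: [438.4, 86.5, 197.7]
orientation: [0.666, 0.746, -0.0, -0.001]
ft_force: [-0.1, -0.0, -0.3]
finger_gap: 10.5
grip_force: 0.0
```

Call:
carry_out --pt "0 0 0 40 -26 -15 1" --pt "0 0 0 57 -37 -60 1" --pt "0 0 0 57 -37 -105 1" --pt "0 0 0 57 -37 -145 1" --pt "0 0 0 57 -37 -160 1"

```text
time_s: 2.95
ee_pos: [492.9, 51.4, 35.2]
orientation: [0.665, 0.746, -0.002, -0.002]
ft_force: [-0.7, -0.3, 0.7]
finger_gap: 0.5
grip_force: 0.0
```

Call:
carry_out --pt "0 0 0 0 0 0 1" --pt "0 0 0 0 0 -3 1" --pt "0 0 0 0 0 -6 1" --pt "0 0 0 0 0 -8 1" --pt "0 0 0 0 0 -8 1"

```text
time_s: 3.45
ee_pos: [494.9, 51.4, 31.1]
orientation: [0.665, 0.747, 0.0, 0.0]
ft_force: [-0.2, -0.3, -0.6]
finger_gap: 0.5
grip_force: 0.0
```

```bash
python3 - <<'E'
from h import *
o=get_obs();print(o['ee_pos'],o['ft_force'],o['finger_gap'],o['joint_positions'])
f=grab_frame('side');i=f['img'];T=np.linalg.inv(f['T']);p=T[:3,:3]@[560,0,30]+T[:3,3];K=np.array(f['camera_matrix']);u=K@p/p[2];print(u)
cv2.imwrite('pics/side2.png',i[:,:,::-1])
E
```

```text
[494.87906044  51.36403871  31.08641386] [-0.16981747 -0.31398597 -0.5847075 ] 0.46817346395150594 [-1.32515569e-01  5.28705431e-01  1.79902545e+00  6.26787890e-06
  8.13110489e-01 -2.47566695e-01]
[278.28974439 189.2676502    1.        ]
```

View pics/side2.png

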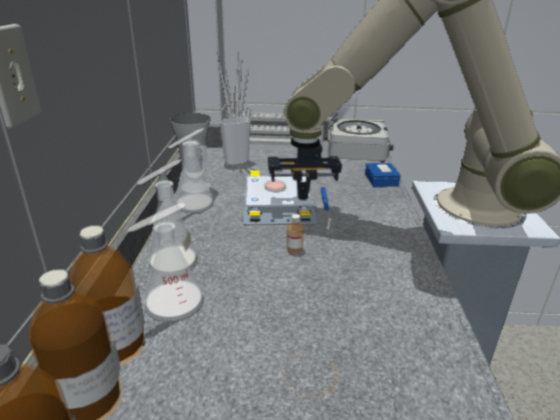

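The fingertip, at about (303,190), is above the near-left corner and clear of the bottle. I'll press gently.

Call:
carry_out --pt "0 0 0 0 0 -1 1" --pt "0 0 0 0 0 -2 1" --pt "0 0 0 0 0 -3 1" --pt "0 0 0 0 0 -3 1"

```text
time_s: 3.9
ee_pos: [494.7, 51.4, 27.8]
orientation: [0.665, 0.747, 0.0, 0.0]
ft_force: [-1.6, 0.3, 4.5]
finger_gap: 0.5
grip_force: 2.0
```

Call:
carry_out --pt "0 0 0 0 0 -0.5 1" --pt "0 0 0 0 0 -1 1" --pt "0 0 0 0 0 -1 1"

```text
time_s: 4.2
ee_pos: [494.7, 51.4, 26.7]
orientation: [0.665, 0.747, 0.0, -0.0]
ft_force: [-1.1, 1.8, 4.9]
finger_gap: 0.6
grip_force: 2.4
```

Call:
carry_out --pt "0 0 0 0 0 -0.5 1" --pt "0 0 0 0 0 -1 1" --pt "0 0 0 0 0 -1 1"

```text
time_s: 4.5
ee_pos: [494.6, 51.5, 25.7]
orientation: [0.665, 0.747, 0.0, -0.0]
ft_force: [-2.1, 1.7, 5.1]
finger_gap: 0.2
grip_force: 2.7
```

Call:
carry_out --pt "0 0 0 0 0 -0.5 1" --pt "0 0 0 0 0 -0.5 1"

```text
time_s: 4.7
ee_pos: [494.6, 51.5, 25.2]
orientation: [0.665, 0.747, -0.0, -0.0]
ft_force: [-2.5, 2.1, 5.3]
finger_gap: 0.6
grip_force: 2.8
```

The near-left corner gives, sinking about 2.7 mm at roughly 5 N. I'll press a little deeper, hold, release, and go to its tab.

Call:
carry_out --pt "0 0 0 0 0 -0.5 1" --pt "0 0 0 0 0 -0.8 1" --pt "0 0 0 0 0 -0.8 1" --pt "0 0 0 0 0 -0.8 1"

```text
time_s: 5.1
ee_pos: [494.7, 51.5, 24.9]
orientation: [0.665, 0.747, 0.0, -0.0]
ft_force: [-5.1, 1.7, 11.7]
finger_gap: 0.5
grip_force: 5.9
```

Call:
carry_out --pt "0 0 0 0 0 1.5 1" --pt "0 0 0 0 0 4 1" --pt "0 0 0 0 0 10 1" --pt "0 0 0 0 0 30 1" --pt "0 0 0 0 0 60 1"

```text
time_s: 5.6
ee_pos: [493.9, 51.3, 84.1]
orientation: [0.665, 0.747, -0.001, -0.001]
ft_force: [0.2, -0.4, 0.0]
finger_gap: 0.3
grip_force: 0.0
```

Call:
carry_out --pt "0 0 0 -4 38 0 1" --pt "0 0 0 -7.5 80 0 1" --pt "0 0 0 -7.5 80 0 1" --pt "0 0 0 -7.5 80 0 1"

```text
time_s: 6.0
ee_pos: [487.1, 131.7, 84.4]
orientation: [0.665, 0.747, -0.0, 0.0]
ft_force: [0.7, 0.2, 0.6]
finger_gap: 0.5
grip_force: 0.0
```

```bash
python3 - <<'E'
from h import *
from scipy.spatial.transform import Rotation as R
o=get_obs();print(o['ee_pos'],o['ft_force'])
Tt=np.eye(4);Tt[:3,:3]=R.from_quat(o['orientation']).as_matrix();Tt[:3,3]=o['ee_pos']
f=grab_frame('wrist');T=Tt@f['tool_from_camera'];f['T']=T
cv2.imwrite('pics/w3.png',f['img'][:,:,::-1])
for p in("tab_near_left","corner_near_left"):
    for d in nets.spot_point('wrist',p)[:2]:print(p,round(d['confidence'],2),(T[:3,:3]@d['position']+T[:3,3]).round(1))
hsv=cv2.cvtColor(f['img'],cv2.COLOR_RGB2HSV);m=cv2.inRange(hsv,(22,120,60),(38,255,255));n,_,s,c=cv2.connectedComponentsWithStats(m)
for i in range(1,n):
    if s[i,4]>200:print(s[i],unproj(f,[c[i]],21).round(1))
E
```

```text
[487.07153038 131.67381401  84.39017767] [0.72989573 0.18047071 0.5566309 ]
tab_near_left 0.63 [487.3 122.5  26.2]
corner_near_left 0.96 [491.7  55.4  29.6]
[ 260  234   37   44 1010] [[486.8 118.2  21. ]]
[ 433  238   55   44 1620] [[614.8 124.8  21. ]]
[247 323   8  62 275] [[475.7  23.6  21. ]]
[307 323   8  62 271] [[523.2  29.6  21. ]]
[  50  401  372   17 3329] [[492.8 -32.6  21. ]]
```

View pics/w3.png

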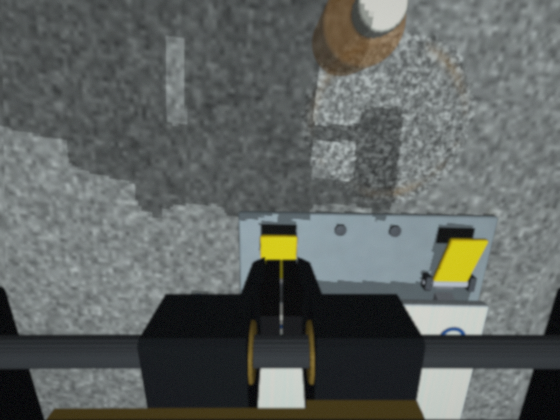

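The wrist picture shows the fingers just past the outer end of the near-left yellow tab (279,247), with the bottle clear. The geometry puts the press point at about (488,120), so I move 12 mm in and go down.

Call:
carry_out --pt "0 0 0 1 -12 0 1" --pt "0 0 0 1 -12 -25 1" --pt "0 0 0 1 -12 -47 1" --pt "0 0 0 1 -12 -54 1" --pt "0 0 0 1 -12 -54 1"

```text
time_s: 6.65
ee_pos: [488.0, 118.5, 29.9]
orientation: [0.666, 0.746, -0.001, -0.001]
ft_force: [-0.5, 0.2, -0.0]
finger_gap: 0.8
grip_force: 0.0
```

Call:
carry_out --pt "0 0 0 0 0 -1 1" --pt "0 0 0 0 0 -2 1" --pt "0 0 0 0 0 -3 1" --pt "0 0 0 0 0 -4 1" --pt "0 0 0 0 0 -4 1"

```text
time_s: 7.15
ee_pos: [488.2, 119.4, 26.5]
orientation: [0.665, 0.747, 0.0, 0.0]
ft_force: [-0.3, -0.4, -0.0]
finger_gap: 0.3
grip_force: 0.0
```

Call:
carry_out --pt "0 0 0 0 0 -0.6 1" --pt "0 0 0 0 0 -1.2 1" --pt "0 0 0 0 0 -1.8 1" --pt "0 0 0 0 0 -1.8 1"

```text
time_s: 7.55
ee_pos: [488.3, 119.5, 24.9]
orientation: [0.665, 0.747, 0.0, 0.0]
ft_force: [-1.7, 0.9, 5.0]
finger_gap: 0.4
grip_force: 2.3
```

Call:
carry_out --pt "0 0 0 0 0 -0.6 1" --pt "0 0 0 0 0 -1.2 1" --pt "0 0 0 0 0 -1.8 1" --pt "0 0 0 0 0 -1.8 1"

```text
time_s: 7.95
ee_pos: [488.3, 119.9, 23.1]
orientation: [0.665, 0.747, 0.0, -0.0]
ft_force: [-1.1, 4.5, 5.4]
finger_gap: 0.4
grip_force: 2.8
```

Call:
carry_out --pt "0 0 0 0 0 -0.5 1" --pt "0 0 0 0 0 -1 1" --pt "0 0 0 0 0 -1.5 1"

```text
time_s: 8.25
ee_pos: [488.3, 120.0, 21.7]
orientation: [0.665, 0.747, 0.001, -0.0]
ft_force: [-1.5, 6.4, 6.6]
finger_gap: 0.7
grip_force: 3.2
```

It goes down at about 6 N. I continue, following the tab slightly outward.

Call:
carry_out --pt "0 0 0 0 0.3 -1 1" --pt "0 0 0 0 0.6 -2 1" --pt "0 0 0 0 0.9 -3 1" --pt "0 0 0 0 1.2 -4 1" --pt "0 0 0 0 1.2 -4 1"

```text
time_s: 8.75
ee_pos: [488.2, 121.1, 17.5]
orientation: [0.665, 0.747, 0.0, -0.0]
ft_force: [-1.4, 3.5, 4.2]
finger_gap: 0.5
grip_force: 2.0
```

Call:
carry_out --pt "0 0 0 0 0.2 -1 1" --pt "0 0 0 0 0.4 -2 1" --pt "0 0 0 0 0.6 -3 1" --pt "0 0 0 0 0.8 -4 1" --pt "0 0 0 0 0.8 -4 1"

```text
time_s: 9.25
ee_pos: [488.2, 121.6, 13.3]
orientation: [0.665, 0.747, 0.0, -0.0]
ft_force: [-0.8, 3.0, 3.2]
finger_gap: 0.9
grip_force: 1.6
```

Call:
carry_out --pt "0 0 0 0 0 -0.7 1" --pt "0 0 0 0 0 -1.4 1" --pt "0 0 0 0 0 -1.4 1"

```text
time_s: 9.55
ee_pos: [488.3, 121.5, 11.9]
orientation: [0.665, 0.747, 0.0, 0.0]
ft_force: [0.1, 2.9, 3.9]
finger_gap: 0.6
grip_force: 1.8
```

Call:
carry_out --pt "0 0 0 0 0 -0.5 1" --pt "0 0 0 0 0 -1 1" --pt "0 0 0 0 0 -1 1"

```text
time_s: 9.85
ee_pos: [488.3, 121.5, 11.4]
orientation: [0.665, 0.747, 0.0, 0.0]
ft_force: [-2.4, 4.3, 9.1]
finger_gap: 0.4
grip_force: 4.8
```

The force is rising at the stop. One small extra push, then release and look.

Call:
carry_out --pt "0 0 0 0 0 -0.6 1" --pt "0 0 0 0 0 -1.0 1" --pt "0 0 0 0 0 -1.0 1"

```text
time_s: 10.15
ee_pos: [488.4, 121.5, 11.2]
orientation: [0.665, 0.747, 0.0, 0.0]
ft_force: [-6.7, 3.4, 21.0]
finger_gap: 0.1
grip_force: 10.5
```

Call:
carry_out --pt "0 0 0 0 0 3 1" --pt "0 0 0 0 0 10 1" --pt "0 0 0 0 0 40 1" --pt "0 0 0 0 0 85 1" --pt "0 0 0 0 0 130 1"

```text
time_s: 10.65
ee_pos: [487.7, 121.0, 141.2]
orientation: [0.665, 0.747, -0.001, -0.0]
ft_force: [0.4, 0.4, -0.4]
finger_gap: 0.4
grip_force: 0.0
```

Call:
carry_out --pt "0 0 0 -40 20 30 1" --pt "0 0 0 -80 40 60 1" --pt "0 0 0 -120 60 60 1" --pt "0 0 0 -120 60 60 1" --pt "0 0 0 -120 60 60 1"

```text
time_s: 11.15
ee_pos: [368.0, 181.4, 200.3]
orientation: [0.665, 0.747, 0.0, 0.001]
ft_force: [0.2, 0.7, -0.7]
finger_gap: 0.8
grip_force: 0.0
```

```bash
python3 - <<'E'
from h import *
o=get_obs();print(o['time_s'],o['ee_pos'],o['ft_force'])
f=grab_frame('top');hsv=cv2.cvtColor(f['img'],cv2.COLOR_RGB2HSV);out=[]
for u,v in[(295,239),(354,232),(288,177),(347,170)]:
    w=hsv[v-9:v+10,u-9:u+10].astype(float);m=(w[...,1]>70)&(w[...,0]>95)&(w[...,0]<130)
    yy,xx=np.nonzero(m);out.append([u-9+(xx.min()+xx.max())/2,v-9+(yy.min()+yy.max())/2]) if m.any() else print('hidden',u,v)
print(out)
if len(out)==4: fit(unproj(f,out,28))
g=grab_frame('side')
def hgt(fr,p):
    T=np.linalg.inv(fr['T']);q=T[:3,:3]@p+T[:3,3];u,v=cv2.projectPoints(q,np.zeros(3),np.zeros(3),fr['camera_matrix'],np.array(fr['dist']))[0].ravel().round().astype(int)
    z=np.median(fr['z_map'][v-1:v+2,u-1:u+2]);return round(float(p[2]+q[2]-z),1)
for n,p in dict(nl=(488,122,15),nr=(513,-136,15),fl=(618,132,15),fr=(642,-124,15),pl=(500,51,28),pr=(510,-72,28),qfl=(620,60,28),qfr=(632,-60,28)).items():print(n,hgt(f,np.array(p,float)))
a=cv2.resize(f['img'][140:280,180:430],(800,448),interpolation=cv2.INTER_CUBIC);cv2.imwrite('pics/t4.png',a[:,:,::-1])
b=cv2.resize(g['img'][140:270,220:420],(800,520),interpolation=cv2.INTER_CUBIC);cv2.imwrite('pics/s4.png',b[:,:,::-1])
E
```

```text
11.15 [367.97353806 181.44632276 200.29732281] [ 0.17033262  0.71287973 -0.73959319]
[[np.float64(295.0), np.float64(239.0)], [np.float64(354.5), np.float64(232.5)], [np.float64(288.0), np.float64(176.5)], [np.float64(347.0), np.float64(170.0)]]
c [565.1  -4.3] yaw 0.094 res [[0.0, -0.0], [-0.3, 0.2], [-0.2, -0.1], [0.5, -0.0]]
corners [[494.5, 51.4], [506.2, -72.1], [624.0, 63.6], [635.6, -59.9]]
nl 11.1
nr 20.5
fl 22.6
fr 20.7
pl 28.8
pr 28.1
qfl 28.9
qfr 27.3
```

View pics/s4.png

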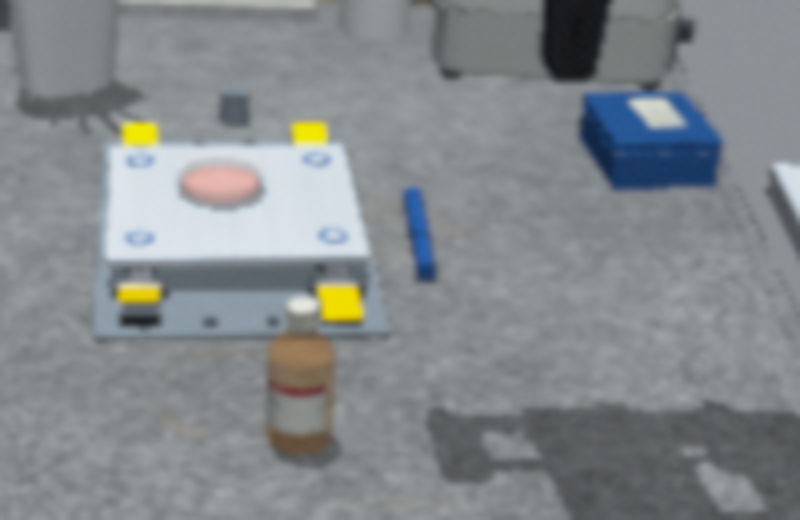

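The side crop shows the near-left tab flat at (340,303), measured at 11 mm. The other three tabs are still up at about 21 to 23 mm. The plate is level and unmoved, and the dish, bottle, stopper and marker are in place.

```bash
python3 -c "
from cell import hand_in
print(hand_in())"
```

```text
the job is handed in; nothing more can be done
None
```

The near-left corner was the one that rocked; I pressed its shim tab fully flat, left the other three tabs up and the plate level and unmoved, and handed the job in (no verdict was returned).

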